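Put the bench tools away in the dust-guard case

ROBOT

A 6-joint arm with a two-finger parallel gripper is mounted at the origin on the work surface. World frame = base frame: x ahead of the robot, y to its left, z up, the work surface at z = 0. Lengths are in m, angles in rad, forces in N, time in s.
With the tool pointing down it reaches from about 0.275 to 0.75 m from the base axis. Payload 10.2 kg.
Tool frame: the origin (TCP) lies midway between the tips of the shut fingers; the grasp point (between the pads) lies 19 mm behind it (env.hold_point_z is the distance from the TCP to the grasp point, in m); z points along the fingers, y is the line along which they close (so a half turn about z gives the same grasp; the last joint's range is limited). The gripper opens to 85 mm and grips with 20 to 120 N. Pads are 22 mm wide; open, the fingers measure 114 mm over their backs; the gripper's body (76 mm by 85 mm) begins 54 mm behind the grasp point. The pads swing forward as they close: fully open they stand 13 mm farther back than shut.
Start: joints at [-1.356, 0.313, 1.498, -0, 1.331, -0.223], TCP at [0.223, -0.475, 0.231] pointing down, gripper open.
Joint ranges: [-2.94, 2.94], [-0.97, 2.17], [0.19, 2.56], [-1.23, 4.37], [0.02, 3.11], [-2.88, 2.88]. Speed limits (rad/s): [2.39, 2.39, 3.01, 3.14, 3.14, 3.14].

INTERFACE

Orientations are given as a unit quaternion [x, y, z, w].
In Python, from bench import env, kinematics, monitor, eyes, job gives the robot as it stands. The module is installed in compiled form; this text tells all that it offers. Calls block until the motion is done:
- env.reach(position, orientation): joint-space move of the TCP to a pose.
- env.movel(position, velocity=0.15, frame=None, guard=None): straight line of the TCP; frame=None keeps the orientation; velocity is the mean speed in m/s. With guard (N) it stops when the force on the tool has changed by that much, and returns True; else False.
- env.set_joints(angles): joint-space move.
- env.release() and env.close_gripper(effort=None): open the fingers fully, or close them until they stop; effort is the grip in N (None keeps the last).
- env.hold(seconds).
- kinematics.ik(position, orientation): joint angles nearest the present ones, or None.
- monitor.sense(): the state.
- eyes.grab_frame(name): name is "scene" or "top" or "wrist"; returns a dict with "frame" (384x512x3 uint8, red, green, blue), "mtx" (3x3 intrinsics, pixels), "view" (4x4, takes a point from world to camera coordinates). Camera axes: x right, y down, z forward; pixel columns grow to the right and rows downward; lengths in m; the calibration is good to about 2 mm. A picture is of the moment at which its call begins. There is no depth.
A pose or a line that the arm cannot do raises env.MotionError and nothing moves.
- job.hand_in(): hands the job in; it is judged then, once.
The state is a dict: "clock": time; "joints": joint angles; "qvel": joint speeds; "joint_efforts": joint torques, N m; "position": TCP position; "ee_rot": TCP orientation; "contact_force": force on the tool from outside, world axes, zero at the start; "ft_torque": the same for the moment, N m; "finger_gap": opening from 0.0 (shut) to 1.0 (fully open); "gripper_force": force on a finger pad.
Only numpy, scipy, OpenCV 4.12 (cv2) and the standard library are available. Lean on these libraries where they do the work, as an engineer would, in place of code of your own. Each camera call takes 0.05 s, during which the arm holds its last target. There are 200 camera calls.

TASK

Push the clear sliding door of the tool case fully open, lay the orange-tipped spring clamp in the bay with the orange liner and the blue-handled spatula in the bay with the blue liner, let go of them, and then slide the door fully shut over them. Move the door gently, without slamming it either way, and leave the scissors, the pot of sticks and the tray of strips where they are.

Things in the scene. Friction and masses are not known exactly. Their poses are not given: they have to be found in the camera images.
- case: Plywood case fixed to the bench, 204 (x) x 440 (y) x 72 mm high (aluminium side rails). Origin: centre of the underside; y along the door's track. At negative y two open bays, each 184 (x) x 98 mm (y), centred at x = 0, y = -59 and -161 mm; walls 10 mm, tops 60 mm above the bench. The half at positive y is a solid deck 60 mm high, where the open door parks.
- door (a joint): Travel of the door along the case's +y in m: 0 fully shut over both bays, 0.212 fully open over the deck; starts a little ajar. Friction about 1.5 N; it stays where left. Clear panel 184 (x) x 212 (y) x 5 mm, its top face 67 mm above the bench.
- door_handle (a point): Middle of the top edge of the door's handle: an upright black bar across the middle of the door, 90 mm along the case's x, 12 mm thick along y, standing 33 mm above the door's top face; this point is 100 mm above the bench.
- liner_orange: Orange floor pad of one of the bays, 176 (x) x 86 (y) x 4 mm, fixed; origin at the centre of its underside, 10 mm above the bench (the top face is 14 mm above it). Axes parallel to the case's. Either bay may have it.
- liner_blue: Blue floor pad of the other bay, same size and origin as the orange one.
- clamp: Loose steel spring clamp with orange jaw tips and orange handle sleeves, lying flat: 132 mm long (x, from -68 at the handles to +64 at the jaw tips), 46 mm wide at the handles, 20 mm high. Origin: underside of the steel body at the pivot, which is the place to grip: 30 mm long (x), 26 mm wide (y). About 90 g.
- spatula: Loose modelling spatula lying flat: 150 mm long (x, from -68 at the handle's end to +82 at the blade's tip). Blue handle 85 x 20 x 18 mm, centred 25 mm behind the origin (x = -25 mm); steel blade 16 mm wide and 4 mm thick at +x. Origin: on the underside's plane, on the long axis. About 60 g.
- stick_pot: Bystander: white pot with wooden sticks, 80 mm diameter, 160 mm high with the sticks; origin at the centre of its underside.
- strip_tray: Bystander: black open tray of card strips, 130 (x) x 200 (y) x 75 mm high; origin at the centre of its underside.
- scissors: Bystander: scissors with black finger loops, lying flat, 140 mm long (x, from -52 to +88), 66 mm wide at the loops, 9 mm high; origin on the underside near the pivot.
Not all that is in view belongs to the job. Of the things that look like the clamp, the middle-sized one is meant.

How it is judged:
By the outcome, as a careful person would: the job done as asked, in the order asked, and still so for the second after the job is handed in, with the robot touching nothing.
It also fails if it takes over 72 s, if anything falls off the work surface, if the arm or the gripper's body presses on something with over 40 N, if the wrist force passes 120 N, or if a joint passes its speed limit or range.

## Working session

There is one attempt and no reset: what is moved stays moved. The work goes in short steps, each a Python script; the robot and the scene stay as the last script left them, time stands still between calls to the robot, and variables do not carry over. Pictures are saved under pics/ and viewed, at most 10 in all, crops included, and the job is handed in when it is done.

```bash
mkdir -p pics
python3 - <<'E'
from bench import env, kinematics, monitor, eyes, job
import cv2,numpy as np
for n in("top","scene"):
    d=eyes.grab_frame(n); cv2.imwrite(f"pics/{n}0.png",cv2.resize(d["frame"][:,:,::-1],(800,600),interpolation=cv2.INTER_CUBIC)); np.savez(f"pics/{n}0.npz",**d)
    print(n,np.round(d["mtx"],1).tolist(),np.round(d["view"],3).tolist())
s=monitor.sense();print(s["clock"],s["position"],s["ee_rot"],env.hold_point_z)
E
```

```text
top [[416.6, 0.0, 257.9], [0.0, 416.6, 193.7], [0.0, 0.0, 1.0]] [[-0.001, -1.0, -0.003, 0.003], [-0.993, 0.002, -0.12, 0.482], [0.12, 0.003, -0.993, 1.47], [0.0, 0.0, 0.0, 1.0]]
scene [[466.2, 0.0, 254.1], [0.0, 466.2, 191.5], [0.0, 0.0, 1.0]] [[0.511, 0.859, -0.013, -0.236], [0.587, -0.36, -0.725, -0.193], [-0.628, 0.362, -0.689, 1.724], [0.0, 0.0, 0.0, 1.0]]
0.1 [ 0.22253823 -0.47527265  0.2308157 ] [ 9.76130983e-01  2.17181984e-01  3.04548311e-06 -5.37507105e-04] 0.0187
```

View pics/top0.png

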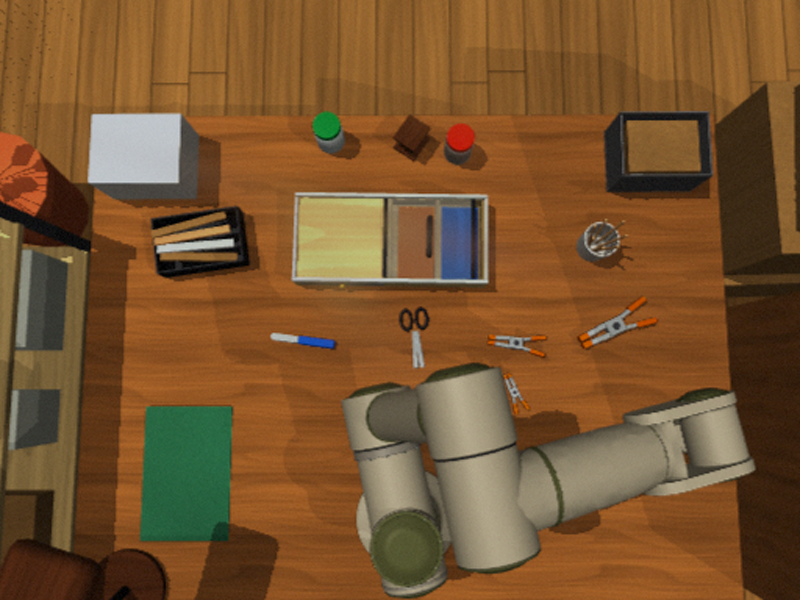

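View pics/scene0.png

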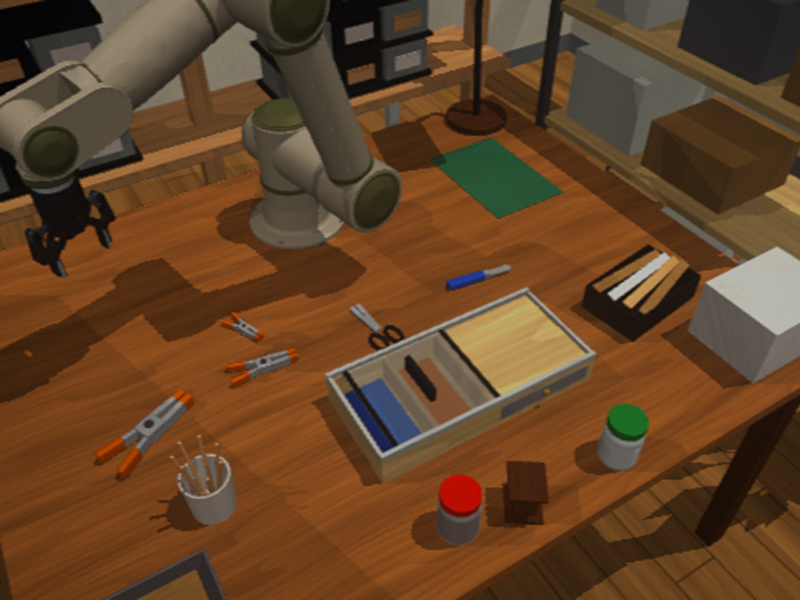

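The top view shows the case lying along y with the deck at left, the orange bay in the middle and the blue bay on the right. The handle is at (430,237), the spatula at (303,341) and the scissors at (415,335). Clamp look-alikes: small (515,392), middle (517,343), large (617,325). I choose the middle-sized one at (517,343).

```bash
cat > h.py <<'E'
import cv2,numpy as np
from scipy.spatial.transform import Rotation as R
def cast(d,uv,z):
    V=d["view"];c=-V[:3,:3].T@V[:3,3]
    r=V[:3,:3].T@np.linalg.inv(d["mtx"])@np.array([uv[0],uv[1],1.])
    return c+r*(z-c[2])/r[2]
def proj(d,p):
    q=d["view"][:3,:3]@np.asarray(p)+d["view"][:3,3];q=d["mtx"]@q;return q[:2]/q[2]
def masks(f):
    h=cv2.cvtColor(f,cv2.COLOR_RGB2HSV)
    return dict(orange=cv2.inRange(h,(5,215,170),(14,255,255)),blue=cv2.inRange(h,(105,130,60),(125,255,255)),
      steel=cv2.inRange(h,(0,0,110),(179,70,255)))
def blobs(m,amin=4):
    n,_,st,c=cv2.connectedComponentsWithStats(m)
    return [(st[i].tolist(),c[i]) for i in range(1,n) if st[i][4]>=amin]
def down(yaw): # tool z down; tool y axis along (sin.., ) : closing line at angle yaw from world x
    c,s=np.cos(yaw),np.sin(yaw); y=np.array([c,s,0]);z=np.array([0,0,-1.]);x=np.cross(y,z)
    return R.from_matrix(np.c_[x,y,z]).as_quat()
E
python3 - <<'E'
from h import *
d=dict(np.load("pics/top0.npz"));f=d["frame"];k=.64
for p in[(293.5,195),(487,195.5),(488,282),(294,282)]:print("corner",cast(d,np.array(p)*k,.072).round(3))
print("handle",cast(d,np.array((431,236))*k,.1).round(3))
m=masks(f)
for n in("orange","blue"):
    for s,c in blobs(m[n]):
        if 150<c[1]<270 and 150<c[0]<440: print(n,s,c.round(1),cast(d,c,.01).round(3))
x=f[170:270,160:430];cv2.imwrite("pics/c1.png",cv2.resize(x[:,:,::-1],(798,296),interpolation=cv2.INTER_CUBIC))
s=m["steel"][205:235,305:355]
for st,c in blobs(s,8): print("steel",st,(c+[305,205]).round(1),cast(d,c+[305,205],.012).round(3))
s=m["steel"][205:225,170:195]
for st,c in blobs(s,8): print("blade",st,(c+[170,205]).round(1),cast(d,c+[170,205],.006).round(3))
E
```

```text
corner [0.725 0.252 0.072]
corner [ 0.723 -0.19   0.072]
corner [ 0.524 -0.188  0.072]
corner [0.524 0.247 0.072]
handle [ 0.623 -0.06   0.1  ]
orange [403, 190, 10, 9, 27] [407.3 194.1] [ 0.482 -0.541  0.01 ]
orange [408, 204, 12, 5, 31] [413.4 205.7] [ 0.44  -0.561  0.01 ]
orange [372, 213, 5, 5, 12] [373.7 215. ] [ 0.406 -0.416  0.01 ]
orange [313, 214, 4, 3, 9] [314.4 215.1] [ 0.406 -0.202  0.01 ]
orange [341, 215, 8, 2, 16] [344.5 215.5] [ 0.405 -0.311  0.01 ]
orange [313, 218, 3, 2, 5] [314.2 218.6] [ 0.394 -0.201  0.01 ]
orange [374, 218, 5, 4, 15] [375.9 219.6] [ 0.39  -0.423  0.01 ]
orange [340, 224, 8, 4, 15] [343.3 225.3] [ 0.369 -0.305  0.01 ]
blue [283, 166, 18, 12, 158] [291.  172.9] [ 0.561 -0.119  0.01 ]
blue [304, 171, 1, 8, 8] [304.  174.5] [ 0.555 -0.166  0.01 ]
blue [191, 215, 23, 8, 120] [202.1 218.6] [0.394 0.205 0.01 ]
steel [12, 10, 22, 10, 99] [327.7 218.5] [ 0.394 -0.249  0.012]
blade [3, 8, 18, 6, 79] [181.4 215.7] [0.405 0.28  0.006]
```

View pics/c1.png

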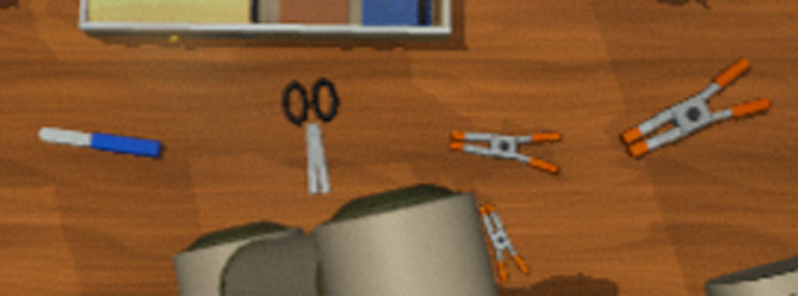

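The crop confirms three sizes of clamp: large (695,112), middle (505,146) and small (500,240). The middle one's jaws point to the left (+y). Next I go above the door handle and look.

Run:
```python
from h import *
from bench import env, kinematics, monitor, eyes, job
q=[np.round(kinematics.ik([.623,-.06,z],down(a)),2) for z in(.2,.076) for a in(np.pi/2,-np.pi/2)];print(*q,sep="\n")
a=min((np.pi/2,-np.pi/2),key=lambda a:abs(kinematics.ik([.623,-.06,.2],down(a))[5]))
env.reach([.623,-.06,.22],down(a));s=monitor.sense();print(a,s["clock"],s["joints"])
for n in("wrist","top"):
    d=eyes.grab_frame(n);np.savez(f"pics/{n}1.npz",**d)
    if n=="wrist":cv2.imwrite("pics/w1.png",d["frame"][:,:,::-1]);print("handle pred",proj(d,[.623,-.06,.1]), "case ends",[proj(d,[.624,y,.06]).round() for y in(-.19,.03)])
```

```text
[-0.28  0.56  1.21 -0.    1.37 -1.85]
[-0.28  0.56  1.21 -0.    1.37  1.29]
[-0.28  0.68  1.35 -0.    1.11 -1.85]
[-0.28  0.68  1.35 -0.    1.11  1.29]
-1.5707963267948966 2.175 [-2.84265378e-01  5.47426367e-01  1.18058454e+00 -1.61814738e-04
  1.41357645e+00  1.28753620e+00]
handle pred [254.74123147 186.76129773] case ends [array([383., 174.]), array([166., 174.])]
```

View pics/w1.png

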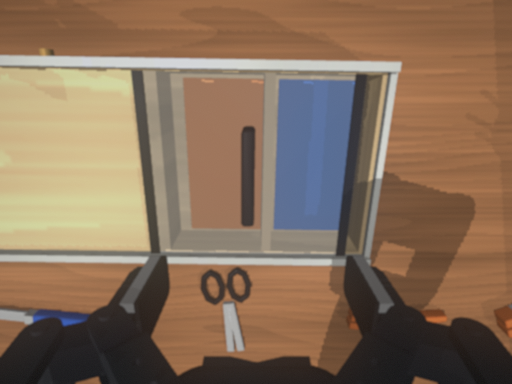

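The wrist view shows the handle at (248,177) and the case edges about 1° off the image axes. The orange bay is next to the deck and the blue bay is at the far end.

Run:
```python
from h import *
d=dict(np.load("pics/wrist1.npz"))
P=lambda u,v,z:cast(d,(u,v),z).round(4)
print("handle",P(250,128,.1),P(248,176,.1),P(247,225,.1))
print("rail far",P(0,58,.072),P(400,64,.072),"near",P(0,255,.072),P(370,263,.072), "end",P(400,64,.072),P(372,262,.072))
print("orange liner",P(185,79,.014),P(191,229,.014),P(263,230,.014),"blue",P(352,81,.014),P(276,231,.014),P(338,231,.014))
t=dict(np.load("pics/top1.npz"));f=t["frame"];m=masks(f)
for n,b in(("orange",(300,200,360,235)),("blue",(185,205,220,235)),("steel",(165,205,200,235)),("steel",(310,208,352,232))):
    for st,c in blobs(m[n][b[1]:b[3],b[0]:b[2]],4): print(n,st[4],cast(t,c+b[:2],.01).round(3))
```

```text
handle [ 0.6746 -0.0561  0.1   ] [ 0.633  -0.0541  0.1   ] [ 0.5856 -0.0527  0.1   ]
rail far [0.7307 0.1594 0.072 ] [ 0.7259 -0.1863  0.072 ] near [0.5378 0.2118 0.072 ] [ 0.5276 -0.1841  0.072 ] end [ 0.7259 -0.1863  0.072 ] [ 0.5288 -0.1861  0.072 ]
orange liner [0.715  0.0138 0.014 ] [0.5404 0.0195 0.014 ] [ 0.539  -0.0699  0.014 ] blue [ 0.713 -0.163  0.014] [ 0.5376 -0.0861  0.014 ] [ 0.5375 -0.1633  0.014 ]
orange 16 [ 0.405 -0.311  0.01 ]
orange 18 [ 0.37  -0.306  0.01 ]
blue 120 [0.394 0.205 0.01 ]
steel 81 [0.405 0.279 0.01 ]
steel 229 [0.351 0.288 0.01 ]
steel 6 [ 0.403 -0.227  0.01 ]
steel 6 [ 0.401 -0.283  0.01 ]
steel 4 [ 0.389 -0.216  0.01 ]
steel 4 [ 0.386 -0.247  0.01 ]
steel 5 [ 0.382 -0.267  0.01 ]
steel 5 [ 0.378 -0.283  0.01 ]
```

Run:
```python
from h import *
from bench import env, kinematics, monitor, eyes, job
a=np.radians(-91.3);u=np.array([np.sin(np.radians(1.3)),np.cos(np.radians(1.3)),0])
p=np.array([.631,-.0545,.078])
env.reach(p+[0,0,.06],down(a));print(env.movel(p,velocity=.12,guard=10))
env.close_gripper(30);s=monitor.sense();print(s["clock"],s["finger_gap"],s["position"].round(4),s["contact_force"].round(2))
p=s["position"]
env.movel(p+u*.175,velocity=.07);s=monitor.sense();print(s["clock"],s["position"].round(4),s["contact_force"].round(2))
print(env.movel(p+u*.197,velocity=.02,guard=5));s=monitor.sense();print(s["clock"],s["position"].round(4),s["contact_force"].round(2))
```

```text
False
4.0083 0.13413890917883514 [ 0.631  -0.0545  0.0782] [-1.69  0.16  2.94]
6.6583 [0.6339 0.1214 0.0782] [-7.61 -0.15  7.71]
True
7.5 [0.6341 0.1386 0.0782] [-1.05 -1.38  3.87]
```

Run:
```python
from h import *
from bench import env, kinematics, monitor, eyes, job
s=monitor.sense();p=s["position"];print(s["contact_force"].round(2))
print(env.movel(p+[0,.006,0],velocity=.015,guard=6));s=monitor.sense();print(s["clock"],s["position"].round(4),s["contact_force"].round(2))
env.release();s=monitor.sense();print(s["position"].round(4),s["contact_force"].round(2))
p=s["position"];env.movel(p+[0,0,.09],velocity=.25)
# to clamp
env.reach([.385,-.258,.2],down(np.radians(-7)));print(monitor.sense()["clock"],monitor.sense()["joints"].round(2))
for n in("wrist","top"):
    d=eyes.grab_frame(n);np.savez(f"pics/{n}2.npz",**d)
cv2.imwrite("pics/t2.png",cv2.resize(d["frame"][100:300,150:450,::-1],(798,532)))
cv2.imwrite("pics/w2.png",np.load("pics/wrist2.npz")["frame"][:,:,::-1])
```

```text
[-1.05 -1.38  3.87]
True
7.7333 [0.6341 0.1386 0.0782] [-0.35 -0.37  3.23]
[0.6341 0.1382 0.0782] [0.15 0.18 0.35]
10.9667 [-0.84  0.21  1.72  0.    1.21 -0.72]
```

View pics/w2.png

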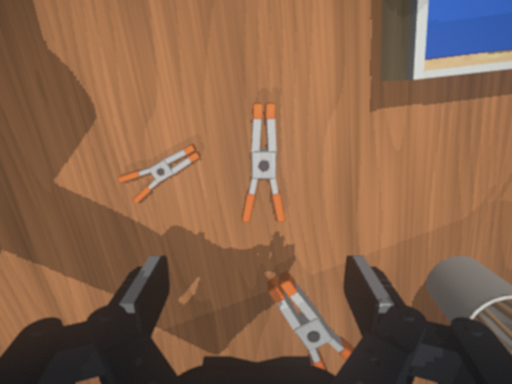

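View pics/t2.png

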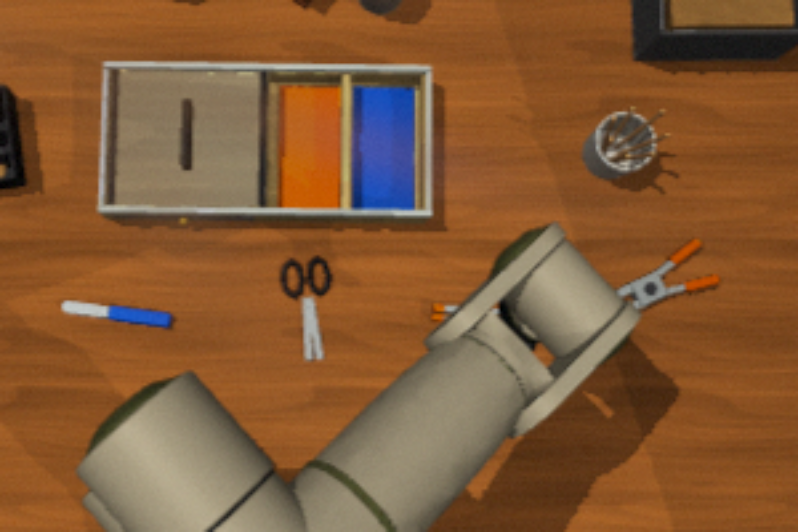

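Wrist view: the middle clamp has its pivot at (264,165), jaw tips at (258,104) and (271,104), and handle ends at (246,220) and (281,220). Neighbours are clear of the open fingers. Top crop: the door is parked fully over the deck and both bays are open.

Run:
```python
from h import *
from bench import env, kinematics, monitor, eyes, job
d=dict(np.load("pics/wrist2.npz"))
pv=cast(d,(264,165),.02);j=cast(d,(264.5,104),.01);hd=cast(d,(264,220),.01)
print(pv.round(4),j.round(4),hd.round(4),np.linalg.norm((j-hd)[:2]))
v=(j-hd)[:2];ang=np.arctan2(v[1],v[0]);print(np.degrees(ang))
c=np.array([.630,.034]);print("case",c)
for n,da in(("-90",-90),("+90",90)):
    ga=ang+np.radians(da)
    print(n,"grasp",kinematics.ik([*pv[:2],.012],down(ga)).round(2))
    for t,obj in(("to+x",-1.3),("to-x",178.7)):
        q=kinematics.ik([.63,-.03,.056],down(np.radians(obj+da)));print(t,None if q is None else q.round(2))
        q=kinematics.ik([.63,-.12,.056],down(np.radians(obj+da)));print(t,None if q is None else q.round(2))
```

```text
[ 0.3939 -0.2535  0.02  ] [ 0.4017 -0.1918  0.01  ] [ 0.3864 -0.3217  0.01  ] 0.1307587128872485
83.29600888065066
case [0.63  0.034]
-90 grasp [-0.82  0.5   1.89 -0.    0.75 -0.71]
to+x [-0.23  0.71  1.35 -0.    1.08  1.36]
to+x [-0.37  0.74  1.31 -0.    1.1   1.22]
to-x [-0.23  0.71  1.35 -0.    1.08 -1.78]
to-x [-0.37  0.74  1.31 -0.    1.1  -1.92]
+90 grasp [-0.82  0.5   1.89 -0.    0.75  2.44]
to+x [-0.23  0.71  1.35 -0.    1.08 -1.78]
to+x [-0.37  0.74  1.31 -0.    1.1  -1.92]
to-x [-0.23  0.71  1.35 -0.    1.08  1.36]
to-x [-0.37  0.74  1.31 -0.    1.1   1.22]
```

```bash
cat >> h.py <<'E'
C=np.array([.630,.034]);Y=np.radians(-1.3)
def case(x,y): return C+np.array([[np.cos(Y),-np.sin(Y)],[np.sin(Y),np.cos(Y)]])@[x,y]
E
python3 - <<'E'
from h import *
from bench import env, kinematics, monitor, eyes, job
def st(t):s=monitor.sense();print(t,round(s["clock"],2),round(s["finger_gap"],3),s["position"].round(4),s["contact_force"].round(1))
g=np.array([.394,-.254]);o=down(np.radians(83.3-90))
env.reach([*g,.08],o);print(env.movel([*g,.012],velocity=.1,guard=8))
env.close_gripper(60);st("grip")
env.movel([*g,.17],velocity=.2);st("lift")
p=case(0,-.064);o=down(np.radians(178.7-90))
env.reach([*p,.17],o);env.hold(.2);st("above")
d=eyes.grab_frame("wrist");cv2.imwrite("pics/w3.png",d["frame"][:,:,::-1]);np.savez("pics/wrist3.npz",**d)
E
```

```text
False
grip 13.05 0.283 [ 0.3941 -0.2541  0.0124] [-1.6  1.1  6.5]
lift 13.99 0.283 [ 0.3936 -0.2536  0.1689] [ 0.4  0.1 -1.4]
above 15.43 0.282 [ 0.6283 -0.031   0.1702] [ 0.5  0.5 -0.1]
```

View pics/w3.png

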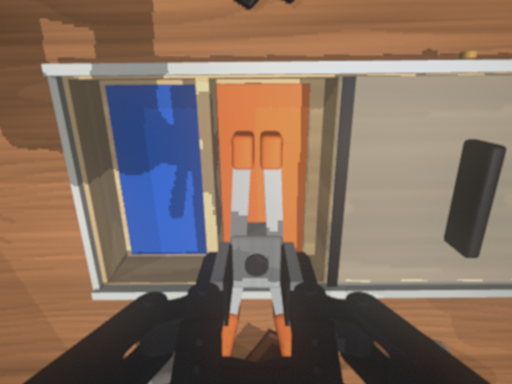

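The clamp hangs level in the fingers, centred over the orange bay. The divider is at column ~210 and the door's edge at ~338. I check the bay's walls by ray, then place.

Run:
```python
from h import *
from bench import env, kinematics, monitor, eyes, job
def st(t):s=monitor.sense();print(t,round(s["clock"],2),round(s["finger_gap"],3),s["position"].round(4),s["contact_force"].round(1))
d=dict(np.load("pics/wrist3.npz"))
for n,u,v,z in(("divider",205,180,.06),("divider2",217,180,.06),("door",340,180,.067),("far rail",130,290,.072),("near rail",130,68,.072),("liner l",217,150,.014),("liner r",306,150,.014)):print(n,cast(d,(u,v),z).round(4))
p=case(0,-.064)
print("blocked",env.movel([*p,.055],velocity=.12,guard=10));st("low")
env.release();st("rel")
env.movel([*p,.2],velocity=.25)
# spatula
env.reach([.395,.215,.2],down(np.radians(82-90)));st("spat")
for n in("wrist","top"):
    d=eyes.grab_frame(n);np.savez(f"pics/{n}4.npz",**d)
a=np.load("pics/wrist4.npz")["frame"][:,:,::-1];b=cv2.resize(d["frame"][100:250,200:320,::-1],None,fx=2.56,fy=2.56)
cv2.imwrite("pics/w4.png",cv2.resize(np.hstack([a,b]),(800,373)));print(a.shape,b.shape)
m=masks(np.load("pics/wrist4.npz")["frame"])["blue"]
d=dict(np.load("pics/wrist4.npz"))
for s,c in blobs(m,150):print(s,c.round(1),cast(d,c,.012).round(4))
```

```text
divider [ 0.6174 -0.0745  0.06  ]
divider2 [ 0.6176 -0.0643  0.06  ]
door [0.618  0.0384 0.067 ]
far rail [ 0.7179 -0.1499  0.072 ]
near rail [ 0.5285 -0.1199  0.072 ]
liner l [ 0.6007 -0.0688  0.014 ]
liner r [0.6028 0.0179 0.014 ]
blocked False
low 16.58 0.281 [ 0.629  -0.0301  0.0559] [ 0.3 -0.2 -1. ]
rel 17.21 0.995 [ 0.6286 -0.03    0.055 ] [ 0.6 -0.1 -0. ]
spat 19.81 1.001 [0.3952 0.2148 0.1998] [-0.9 -0.1  0.8]
(384, 512, 3) (384, 307, 3)
[251, 138, 16, 72, 1089] [258.1 173.1] [0.3963 0.2086 0.012 ]
```

View pics/w4.png

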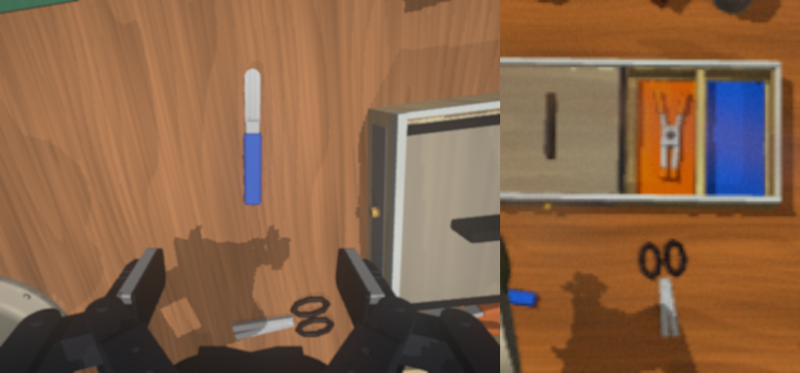

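The top crop shows the clamp flat inside the orange bay. In the wrist view the spatula's handle centre is at (258,173) in frame pixels and its blade tip near (259,72).

Run:
```python
from h import *
from bench import env, kinematics, monitor, eyes, job
def st(t):s=monitor.sense();print(t,round(s["clock"],2),round(s["finger_gap"],3),s["position"].round(4),s["contact_force"].round(1))
d=dict(np.load("pics/wrist4.npz"))
h=cast(d,(258.1,173.1),.014);b=cast(d,(259,71),.004);v=(b-h)[:2];L=np.linalg.norm(v);ang=np.arctan2(v[1],v[0]);v/=L
print(h.round(4),b.round(4),"handle-tip",L,"(exp .107)",np.degrees(ang))
assert .095<L<.12
g=h[:2]+v*.017;o=down(ang-np.pi/2);op=down(np.radians(-1.3-90));p=case(-.015,-.150)
print(kinematics.ik([*g,.010],o).round(2),kinematics.ik([*p,.055],op).round(2))
env.reach([*g,.08],o);print(env.movel([*g,.010],velocity=.1,guard=8))
env.close_gripper(60);st("grip")
env.movel([*g,.18],velocity=.2);st("lift")
env.reach([*p,.17],op);env.hold(.2);st("above")
d=eyes.grab_frame("wrist");cv2.imwrite("pics/w5.png",d["frame"][:,:,::-1]);np.savez("pics/wrist5.npz",**d)
```

```text
[0.3963 0.2092 0.014 ] [0.4116 0.3129 0.004 ] handle-tip 0.10475597842413925 (exp .107) 81.63917304716318
[ 0.26  0.49  1.92 -0.    0.73  0.41] [-0.37  0.7   1.38 -0.    1.06  1.22]
False
grip 21.95 0.209 [0.399  0.2261 0.0104] [-0.9 -0.1  6.7]
lift 22.95 0.209 [0.3983 0.2259 0.179 ] [-0.9 -0.1 -1.1]
above 24.64 0.213 [ 0.6116 -0.1147  0.1703] [ 0.7  0.3 -0.6]
```

View pics/w5.png

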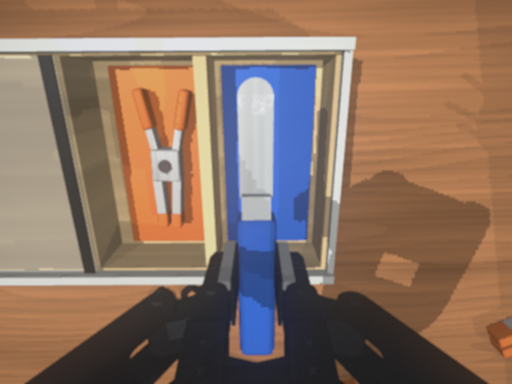

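The spatula hangs level over the blue bay, blade at (257,130), clear of the divider (210) and the end wall (345). The clamp lies flat at (165,165). Lower it, release, and shut the door.

Run:
```python
from h import *
from bench import env, kinematics, monitor, eyes, job
def st(t):s=monitor.sense();print(t,round(s["clock"],2),round(s["finger_gap"],3),s["position"].round(4),s["contact_force"].round(1));return s["position"]
p=case(-.015,-.150)
print("blocked",env.movel([*p,.055],velocity=.12,guard=10));st("low")
env.release();st("rel")
env.movel([*p,.2],velocity=.25)
d=eyes.grab_frame("wrist");np.savez("pics/wrist6.npz",**d)
for s,c in blobs(masks(d["frame"])["steel"],150):print(s,c.round(0),cast(d,c,.02).round(3))
u=-np.array([np.sin(np.radians(1.3)),np.cos(np.radians(1.3)),0])
g=np.array([.634,.1384,.078]);o=down(np.radians(-91.3))
env.reach(g+[0,0,.06],o);print(env.movel(g,velocity=.12,guard=10))
env.close_gripper(30);q=st("grip")
b=env.movel(q+u*.195,velocity=.07,guard=15);st(f"main {b}")
if not b:
    print(env.movel(q+u*.222,velocity=.02,guard=6));r=st("end")
    print(env.movel(r+u*.006,velocity=.015,guard=6));r=st("end2");print("travel",np.linalg.norm(r-q))
```

```text
blocked False
low 25.8 0.212 [ 0.6121 -0.1158  0.0559] [ 0.2 -0.5  0.2]
rel 26.47 0.997 [ 0.6116 -0.1156  0.055 ] [0.6 0.4 0. ]
[0, 40, 345, 228, 27235] [105. 157.] [0.629 0.044 0.02 ]
[222, 64, 102, 166, 1849] [292. 146.] [ 0.636 -0.153  0.02 ]
[243, 82, 19, 68, 1097] [252. 115.] [ 0.668 -0.113  0.02 ]
[154, 124, 35, 79, 1634] [173. 163.] [ 0.62  -0.028  0.02 ]
[216, 139, 8, 78, 190] [220. 181.] [ 0.599 -0.076  0.02 ]
[205, 147, 13, 101, 620] [211. 196.] [ 0.582 -0.066  0.02 ]
[245, 231, 58, 18, 443] [269. 238.] [ 0.53  -0.129  0.02 ]
[183, 305, 27, 53, 847] [195. 333.] [ 0.394 -0.031  0.02 ]
False
grip 29.58 0.139 [0.634  0.1385 0.0782] [-0.8 -0.2  2.5]
main False 32.52 0.132 [ 0.6308 -0.0574  0.0782] [10.9  0.2 -2. ]
True
end 33.38 0.132 [ 0.6307 -0.0734  0.0782] [0.2 0.6 2.3]
True
end2 33.61 0.136 [ 0.6307 -0.0733  0.0782] [0.2 0.6 3.9]
travel 0.2118157559388193
```

Travel was 0.2118 m of 0.212, so the door is shut. I release, back off and take a final look.

Run:
```python
from h import *
from bench import env, kinematics, monitor, eyes, job
env.release();p=monitor.sense()["position"];env.movel(p+[0,0,.15],velocity=.2)
w=eyes.grab_frame("wrist")["frame"]
env.reach([.3,-.4,.25],down(np.radians(-60)))
t=eyes.grab_frame("top")["frame"];print(monitor.sense()["clock"])
cv2.imwrite("pics/f.png",cv2.resize(np.hstack([w,cv2.resize(t[80:272,190:350],(320,384))])[:,:,::-1],(800,369)))
```

```text
37.0167
```

View pics/f.png

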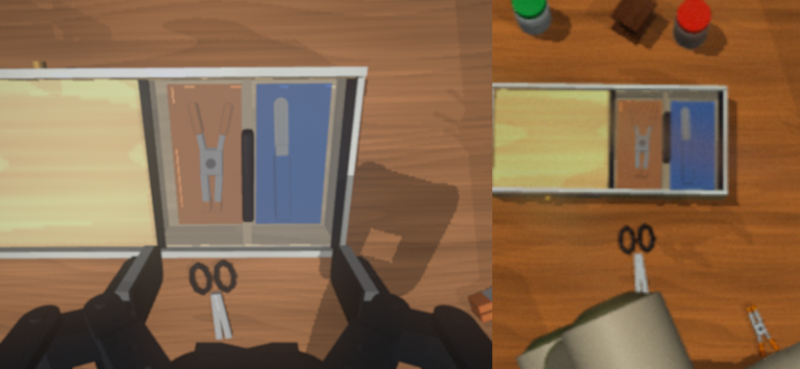

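The door is shut. The clamp is in the orange bay (210,160), the spatula is in the blue bay (282,150), and the scissors are where they were.

```bash
python3 -c "
from bench import job
print(job.hand_in())"
```

```text
the job is handed in; nothing more can be done
None
```

The job is handed in at about 37 s: the clamp is in the orange bay, the spatula in the blue bay and the door is fully shut; I let go of each tool with the fingers above the walls, so each fell about 3 cm onto its liner.

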